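# Set the sprung stop to its middle notch and push the workpiece up to it

### The job

Set the stop of the jig to its middle notch: with a fingertip push the spring-loaded slide by its upright post to the right until the stop pin has snapped in behind the second of its three teeth, not the third, and let it go so that it springs back and is held by the pin. Then push the offcut lying in the jig's lane to the left until it rests against the stop plate of the slide. Only push: nothing is picked up, and the tools lying around stay where they are.

Things in the scene. Friction and masses are not known exactly. Their poses are not given: they have to be found in the camera images.
- jig: stop jig fixed to the bench: plywood board 180 mm (x) by 270 mm (y), 15 mm thick, sprung slide on its near half, lane for the workpiece on its far half; place and yaw vary. Origin on the board's underside, 5 mm farther (+x) than its centre; its x points away from the robot, y to the left along the lane, z up
- stop_slide (a joint): travel (m) of the aluminium slide to the right (jig -y): 0 home, 0.080 end stop. A spring drives it back (3 N at home, 6.5 N at the end); pushing takes up to 10 N. Three saw teeth on its front edge lift the pin, which snaps in behind each: let go, it returns only to 0.025 (first), 0.047 (middle) or 0.069 (third). For the middle push to 0.050 to 0.067, best 0.058, and let go
- stop_pin (a joint): retraction (m) of the sprung brass stop pin (6 mm thick, on the near edge) towards the robot: under 0.002 in a gap of the teeth, 0.008 on a tooth. Works by itself. After pushing too far, its upright steel stub (8 mm thick, top 52 mm above the bench, 95 mm nearer and 10 mm more left than the jig's origin), pushed 9 mm towards the robot, frees the slide, which springs home
- post_face (a point): centre of the left face of the slide's upright steel push post, 55 mm above the bench; moves with the slide. Post 36 mm wide (jig x), 15 mm thick (jig y), 28 to 73 mm above the bench. Push this face to the right. A stop arm (top 40 mm above the bench), flush with this face, reaches from the post's foot to the lane; left of the post nothing is higher than 31 mm
- stop_face (a point): centre of the right face of the stop plate that hangs from the slide into the lane, 29 mm above the bench; plate 36 mm wide, 18 to 40 mm above the bench; moves with the slide. Axes as the jig's. The offcut touches it when the offcut's origin is 40 mm from it along the jig's -y
- lane (a point): point on the lane's centre line, on its floor 15 mm above the bench, 38 mm farther (jig x) than the jig's origin; fixed. The lane runs along the jig's y between two low fences 46 mm apart, tops 31 mm (near, aluminium) and 30 mm (far, wood) above the bench. Axes as the jig's
- offcut: the workpiece: plain pine offcut 42 mm (x) by 80 mm (y) by 36 mm high, about 90 g, loose in the lane, right of the stop plate and beyond the slide's reach; origin at the centre of its underside, so its right end face is 40 mm from it along its own -y and its top 51 mm above the bench
- pliers: needle-nose pliers, 160x44x14 mm, lying left of and behind the jig; bystander
- small_spanner: small steel spanner, 129x31x8 mm, lying at the right front of the bench; bystander
- screwdriver: screwdriver with yellow and black handle, 200x29x26 mm, lying close to the left end of the jig; bystander
- tin: shallow round tin of screws, 66 mm across, 32 mm high, standing behind the jig; bystander
- measure: tape measure, 32x93x64 mm, standing at the right of the bench; bystander

How it is judged (in metres and radians):
On the way, in this order (a step that is already met when the one before it is completed fails the run):
1. the slide is pushed to the right, past its second tooth (value of joint stop_slide above 0.049 m), for 0.05 s.
2. the slide, let go, is held by the pin at its middle notch while the offcut still lies away from the stop plate (value of joint stop_slide between 0.044 and 0.05 m and value of joint stop_pin below 0.003 m and contact force between the fingers and jig below 0.2 N and y of offcut in the frame of stop_face below -0.055 m), for 0.3 s.
3. the offcut lies against the stop plate (value of joint stop_slide between 0.044 and 0.05 m and value of joint stop_pin below 0.003 m and y of offcut in the frame of stop_face above -0.043 m and x of offcut in the frame of lane between -0.006 and 0.006 m and height (world z) of offcut below 0.018 m and angle between offcut's own z axis and vertical below 0.06 rad and angle between the y axis of offcut and the y axis of jig, either way round below 0.09 rad), for 0.2 s.
At the end, for the whole second after the job is handed in: The slide is held by the pin at the middle notch (travel 0.044 to 0.050 m, pin in the gap) and the offcut lies flat in the lane, at rest, with no more than 3 mm between it and the stop plate (all of step 3 and linear speed of offcut below 0.01 m/s); the robot touches nothing.
It fails at once if the offcut is lifted (more than 12 mm) or tipped (height (world z) of offcut above 0.027 m or angle between offcut's own z axis and vertical above 0.4 rad).
It fails at once if one of the tools lying around is shifted by more than 30 mm (distance of any of pliers, small_spanner, screwdriver, tin, measure from where it was at the start of the episode above 0.03 m).
It also fails if it takes over 48 s, if anything falls off the work surface, if the arm or the gripper's body presses on something with over 40 N, if the wrist force passes 120 N, or if a joint passes its speed limit or range.

### The arm

A 6-joint arm with a two-finger parallel gripper is mounted at the origin on a cart in front of the work surface, level with it; the furniture and walls round the work are solid. World frame = base frame: x ahead of the robot, y to its left, z up, the work surface at z = 0. Lengths are in mm, angles in rad, forces in N, time in s.
With the tool pointing down it reaches from about 300 to 750 mm from the base axis. Payload 8.5 kg.
Tool frame: the origin (TCP) lies at the centre of the arm's flange, where the gripper is bolted on; the fingertips stand r.tip_extent ahead of it and the grasp point (between the pads) lies 155 mm ahead of it (r.tip_extent is the distance from the TCP to the fingertips, in mm); z points along the fingers, y is the direction in which the jaws open and shut (so a half turn about z gives the same grasp; the last joint's range is limited). The gripper opens to 85 mm and grips with 20 to 120 N. Pads are 22 mm wide; open, the fingers measure 114 mm over their backs; the gripper's body (76 mm by 85 mm) begins 54 mm behind the grasp point. The pads swing forward as they close: fully open they stand 13 mm farther back than shut.
Start: joints at [0.948, 0.381, 1.297, -0, 1.464, -0.215], TCP at [218.115, 504.884, 404.722] pointing down, gripper open.
Joint ranges: [-3.11, 3.11], [-0.89, 2.33], [0.22, 2.48], [-1.42, 4.56], [0.17, 2.85], [-2.88, 2.88]. Speed limits (rad/s): [2.39, 2.39, 3.14, 3.14, 3.14, 3.14].

### API

Orientations are given as a unit quaternion [w, x, y, z].
In Python, from workcell import r, eyes, job gives the robot as it stands. The module is installed in compiled form; this text tells all that it offers.
- The arm moves only by the tool move_arm, never from a script. Its argument "moves" is a list of rows, each a list of 5 numbers: the finger opening in mm, from 0 to 85.4, then the shift along the tool's x, y, z in mm, then the turn about the tool's z in rad. A call has 1 to 10 rows; each row shifts and turns the commanded pose from where the row before left it, along the tool's axes as they then stand; what a row does not reach is not made up. A row lasts 1/8 s, in which the tool goes at most 62.5 mm and 10.7 degrees, less where a joint would pass 70% of its speed; a pose out of reach is approached as far as the arm can. A call is refused whole if a number of a shift passes 62.5 or a number of a turn 0.188, either way. A call with a gripper value outside its range is refused whole. The fingers move at their own pace and stop on an object; the grip force is fixed at half the most. Time passes only in rows, so rows that do not move let the fingers close. It gives the time, the measured TCP pose, the force and the opening at its end, in the units of the state.
- r.get_state(): the state, without advancing time (a new reading comes with each control period).
- eyes.snapshot(name): name is "scene" or "side" or "wrist"; returns a dict with "img" (384x512x3 uint8, red, green, blue), "camera_matrix" (3x3 intrinsics, pixels), "R" (3x3) and "t" (3): a world point X has camera coordinates R X + t; the wrist camera has in their place "T_tool_cam" (4x4, takes a point from camera to tool coordinates, whose origin is the TCP and whose axes are the flange's). Camera axes: x right, y down, z forward; pixel columns grow to the right and rows downward; lengths in mm; the calibration is good to about 2 mm. A picture is of the moment at which its call begins: read the wrist's pose just before it. There is no depth.
- job.finish_job(): hands the job in, once; it reports no verdict.
The state is a dict: "clock": time; "joint_pos": joint angles; "qvel": joint speeds; "joint_torque": joint torques, N m; "tcp_pos": TCP position; "ee_rot": TCP orientation; "force": force on the tool from outside, world axes, zero at the start; "moment": the same for the moment, N m; "width": opening from 0.0 (shut) to 1.0 (fully open).
Only numpy, scipy, OpenCV 4.12 (cv2) and the standard library are available. Lean on these libraries where they do the work, as an engineer would, in place of code of your own. Each camera call takes 0.05 s, during which the arm holds its last target.

## Working session

There is one attempt and no reset: what is moved stays moved. The work goes in short steps, Python scripts to look and compute and a tool call to move; the robot and the scene stay as the last step left them, time stands still between calls to the robot, and variables do not carry over. Pictures are saved under pics/ and viewed, and the job is handed in when it is done.

Besides the shell and the picture viewer there is one more tool, called after "Call:" in YAML: its name, and indented under it one key for each argument. move_arm: Moves the arm, as the interface text tells. Its arguments: {"type":"object","properties":{"moves":{"type":"array"}},"required":["moves"]}

```bash
mkdir -p pics
python3 - <<'E'
from workcell import r,eyes,job
import cv2,numpy as np
s=r.get_state();print(s,r.tip_extent)
for n in("scene","side","wrist"):
    d=eyes.snapshot(n);cv2.imwrite(f"pics/{n}0.png",d["img"][:,:,::-1])
    np.savez(f"{n}0.npz",**{k:np.array(v) for k,v in d.items()})
    print(n,{k:np.round(v,3).tolist() for k,v in d.items() if k!="img"})
E
```

```text
{'clock': 0.0, 'joint_pos': array([ 9.47739062e-01,  3.81213248e-01,  1.29827111e+00, -7.02919744e-06,
        1.46357721e+00, -2.15284999e-01]), 'qvel': array([ 0.00075162, -0.0017503 , -0.00035088, -0.00014476, -0.00049704,
        0.00018921]), 'joint_torque': array([-2.38891798e-04, -4.48447251e+01, -2.31286526e+01, -1.87935570e-04,
        4.59052826e-03, -3.28018496e-05]), 'tcp_pos': array([218.08127294, 504.8712872 , 404.09883111]), 'ee_rot': array([-2.95734666e-04,  2.02476064e-01,  9.79286936e-01, -6.72294128e-04]), 'force': array([-0.01588633, -1.2610587 ,  0.01927306]), 'moment': array([ 0.0169616 ,  0.0443689 , -0.00346453]), 'width': 0.9980591189507921} 173.4
scene {'camera_matrix': [[453.822, 0.0, 252.408], [0.0, 453.822, 189.439], [0.0, 0.0, 1.0]], 'R': [[0.492, -0.871, -0.007], [-0.466, -0.256, -0.847], [0.736, 0.419, -0.532]], 't': [-184.074, 280.622, 1148.364]}
side {'camera_matrix': [[379.705, 0.0, 259.534], [0.0, 379.705, 189.794], [0.0, 0.0, 1.0]], 'R': [[0.993, -0.12, -0.003], [-0.07, -0.562, -0.824], [0.097, 0.818, -0.567]], 't': [-459.11, 110.876, 1115.747]}
wrist {'camera_matrix': [[306.753, 0.0, 262.06], [0.0, 306.753, 188.897], [0.0, 0.0, 1.0]], 'T_tool_cam': [[-0.0, -0.958, -0.288, 72.665], [1.0, 0.0, -0.0, 0.881], [0.0, -0.288, 0.958, 31.053], [0.0, 0.0, 0.0, 1.0]]}
```

View pics/scene0.png

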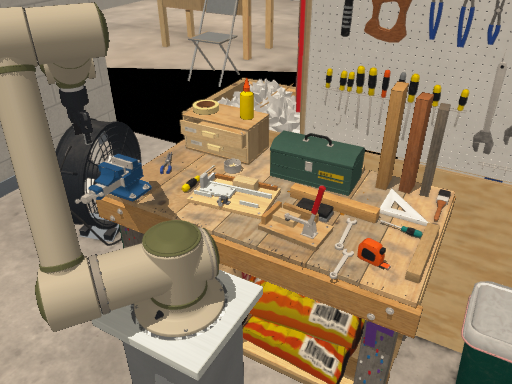

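View pics/side0.png

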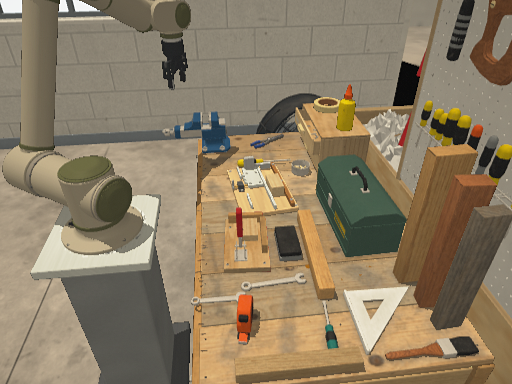

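View pics/wrist0.png

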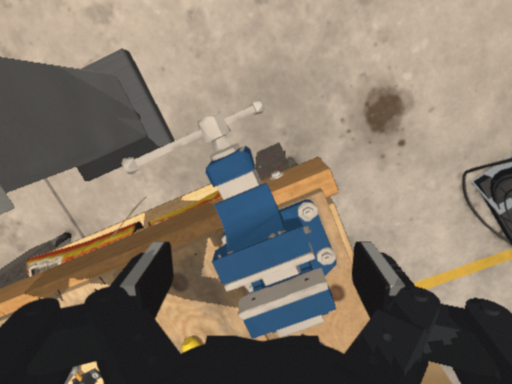

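The jig is at about (235,195) in the scene view and (262,188) in the side view. The wrist camera sees only the vise. I'll zoom in.

```bash
cat > h.py <<'E'
import numpy as np,cv2
from scipy.spatial.transform import Rotation as Ro
def load(n):
    return dict(np.load(n+".npz"))
def ray(d,uv):
    K=d["camera_matrix"];v=np.linalg.solve(K,[uv[0],uv[1],1.0])
    if "T_tool_cam" in d:
        T=d["T_tool_cam"];q=d["q"];Rw=Ro.from_quat([q[1],q[2],q[3],q[0]]).as_matrix()
        c=Rw@T[:3,3]+d["p"];return c,Rw@T[:3,:3]@v
    R=d["R"];return -R.T@d["t"],R.T@v
def onz(d,uv,z):
    c,v=ray(d,uv);return c+v*(z-c[2])/v[2]
def proj(d,X):
    K=d["camera_matrix"]
    if "T_tool_cam" in d:
        T=d["T_tool_cam"];q=d["q"];Rw=Ro.from_quat([q[1],q[2],q[3],q[0]]).as_matrix()
        x=T[:3,:3].T@(Rw.T@(np.array(X)-d["p"])-T[:3,3])
    else: x=d["R"]@X+d["t"]
    x=K@x;return x[:2]/x[2]
def snap(name,tag):
    from workcell import r,eyes
    s=r.get_state();d=eyes.snapshot(name);d={k:np.array(v) for k,v in d.items()}
    d["p"]=np.array(s["tcp_pos"]);d["q"]=np.array(s["ee_rot"])
    np.savez(tag+".npz",**d);cv2.imwrite(f"pics/{tag}.png",d["img"][:,:,::-1]);return d
def crop(tag,x0,y0,w,h,k):
    d=load(tag);im=d["img"][y0:y0+h,x0:x0+w,::-1];cv2.imwrite(f"pics/{tag}_c{x0}_{y0}.png",cv2.resize(im,None,fx=k,fy=k,interpolation=cv2.INTER_CUBIC))
E
python3 - <<'E'
from h import *
crop("scene0",150,140,150,100,5);crop("side0",210,130,120,90,6)
print(onz(load("scene0"),(235,195),15),onz(load("side0"),(262,188),15))
E
```

```text
[468.24167071 120.41229702  15.        ] [485.85366106 124.92193682  15.        ]
```

View pics/scene0_c150_140.png

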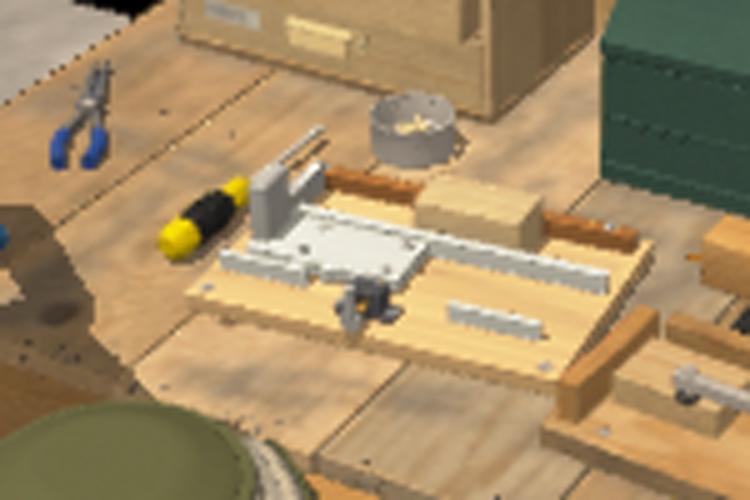

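View pics/side0_c210_130.png

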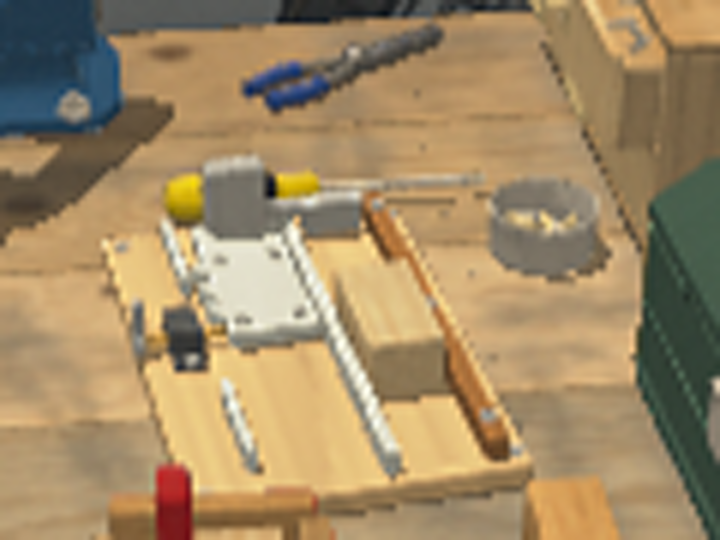

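Run:
```python
from h import *
d=load("side0")
P=[onz(d,(210+a/6,130+b/6),15) for a,b in((107,240),(168,462),(525,465))]
print(P);v=P[0]-P[1];print(np.degrees(np.arctan2(-v[0],v[1])))
```

```text
[array([379.50083437, 252.91306651,  15.        ]), array([399.32016666,  30.81330718,  15.        ]), array([580.86747262,   5.59266402,  15.        ])]
5.0993491183821105
```

Call:
move_arm:
  moves:
    - [0,-45,-31,0,0]
    - [0,-45,-31,0,0]
    - [0,-45,-31,0,0]
    - [0,-45,-31,0,0]
    - [0,-45,-31,0,0]
    - [0,-45,-31,0,0]
    - [0,-45,-31,0,0]
    - [0,-45,-31,0,0]
    - [0,0,0,0,-0.18]
    - [0,0,0,0,-0.18]

```text
clock: 1.4
tcp_pos: [450.6, 133.7, 404.4]
ee_rot: [-0.0, 0.022, 1.0, -0.0]
force: [0.2, -0.3, -1.4]
width: 0.0
```

Run:
```python
from h import *
d=snap("wrist","w1");print(d["p"],d["q"])
```

```text
[450.56047458 133.69435573 404.41554709] [-3.70421462e-04  2.17826243e-02  9.99762662e-01 -2.91271950e-06]
```

View pics/w1.png

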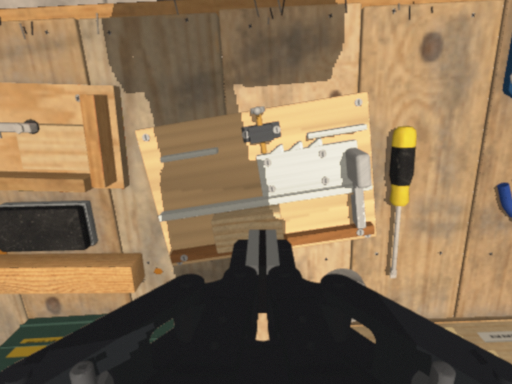

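The view is turned half round, so image right is world left. The board's near-left corner is at about (366,94), its near-right corner at (138,129) and the post at (361,168). The gripper hides the offcut.

Run:
```python
from h import *
crop("w1",130,80,160,190,4);crop("w1",250,80,180,170,4.4)
```

```text
(no output)
```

View pics/w1_c130_80.png

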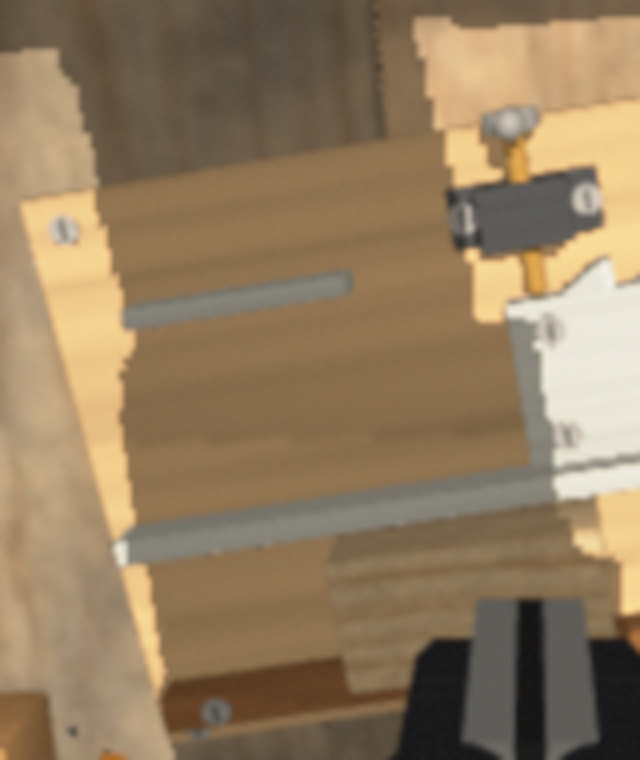

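View pics/w1_c250_80.png

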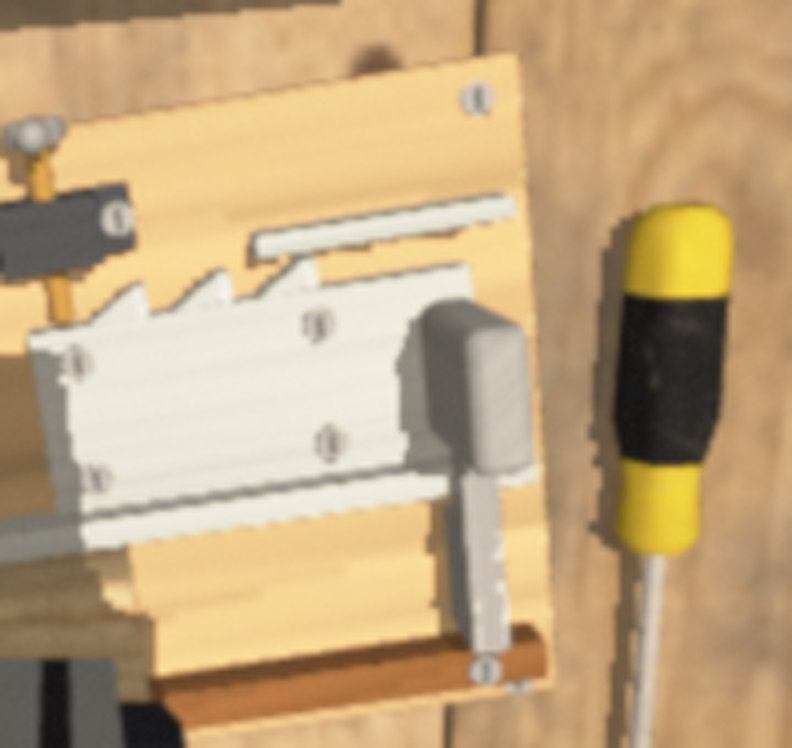

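Run:
```python
from h import *
d=load("w1")
c2=lambda a,b:(250+a/4.4,80+b/4.4); c1=lambda a,b:(130+a/4,80+b/4)
NL,NR,FR,FL=[onz(d,p,15) for p in(c2(517,55),c1(22,205),c1(175,738),c2(550,688))]
print(NL,NR,FR,FL)
for a,b in((NL,NR),(FL,FR)):
    v=a-b;print(np.linalg.norm(v),np.degrees(np.arctan2(-v[0],v[1])))
for a,b in((FL,NL),(FR,NR)):
    v=a-b;print(np.linalg.norm(v),np.degrees(np.arctan2(v[1],v[0])))
C=(NL+NR+FR+FL)/4
# rigid fit
A=np.array([[-95,135],[-95,-135],[85,-135],[85,135]]);B=np.array([NL,NR,FR,FL])[:,:2]
Ac=A-A.mean(0);Bc=B-B.mean(0);H=Ac.T@Bc;th=np.arctan2(H[0,1]-H[1,0],H[0,0]+H[1,1])
R=np.array([[np.cos(th),-np.sin(th)],[np.sin(th),np.cos(th)]]);o=B.mean(0)-R@A.mean(0)
print("yaw",np.degrees(th),th,"o",o,"res",(B-(A@R.T+o)))
np.savez("jig.npz",th=th,o=o)
for nm,p,z in(("postNL",c2(525,330),73),("postFL",c2(530,468),73),("postFRc",c2(482,472),73),("postNR",c2(470,335),73),("plate R?",c2(470,650),40),("plate",c2(508,640),40),("off nr top",c1(330,545),51),("off fr top",c1(345,570),51),("stub",c1(512,122),52),("fence near r end",c1(120,550),31),("drvR",c2(620,400),13),("drvRtop",c2(635,220),13),("drvbot",c2(615,530),13)):
    X=onz(d,p,z);print(nm,X,"jig",R.T@(X[:2]-o))
```

```text
[378.67089761 254.87172176  15.        ] [409.83275729 -10.4332056   15.        ] [584.4564652   11.80339401  15.        ] [555.24101842 274.12302291  15.        ]
267.1287442095033 6.699082634248
263.9415276848662 6.355039940777981
177.61649742962655 6.22233563605346
176.0338198381671 7.256992958053178
yaw 6.5924283514044655 0.11505958043382966 o [487.01722436 133.16526265] res [[ 1.52432125 -1.49435544]
 [ 1.68859465  1.41546258]
 [-2.4975277   2.98700468]
 [-0.7153882  -2.90811181]]
postNL [437.88099703 240.90331748  73.        ] jig [-36.44237428 112.66681256]
postFL [470.36369168 243.89590805  73.        ] jig [ -3.83088998 111.91041178]
postFRc [470.84915115 232.82845923  73.        ] jig [ -4.61924854 100.86040793]
postNR [438.48347435 228.59833128  73.        ] jig [-37.25656528 100.37401966]
plate R? [530.76954659 242.47034998  40.        ] jig [ 56.01189571 103.55933254]
plate [528.30031792 252.49129398  40.        ] jig [ 54.70945695 113.79749947]
off nr top [504.58235906  75.81411142  51.        ] jig [ 10.86474398 -58.98852297]
off fr top [512.35215661  79.38092336  51.        ] jig [ 18.99265817 -56.3373134 ]
stub [391.28240675 132.56359682  52.        ] jig [-95.17088859  10.39323194]
fence near r end [511.28770462   8.95572684  31.        ] jig [   9.85001808 -126.17464936]
drvR [470.37233693 288.67796433  13.        ] jig [  1.31894127 156.39537415]
drvRtop [421.66026171 288.88065276  13.        ] jig [-47.04777725 162.18915482]
drvbot [508.07631761 290.1642103   13.        ] jig [ 38.94425096 153.54315449]
```

```bash
cat >> h.py <<'E'
def where():
    from workcell import r
    s=r.get_state();j=np.load("jig.npz");th=j["th"];R=np.array([[np.cos(th),-np.sin(th)],[np.sin(th),np.cos(th)]])
    q=s["ee_rot"];Rw=Ro.from_quat([q[1],q[2],q[3],q[0]]).as_matrix()
    p=R.T@(s["tcp_pos"][:2]-j["o"]);ex=R.T@Rw[:2,0]
    f=np.array(s["force"]);print("t",s["clock"],"jig xy",p.round(2),"tip z",round(s["tcp_pos"][2]-173.4,1),"yaw err deg",np.degrees(np.arctan2(-ex[1],-ex[0])).round(2),"F jig",(R.T@f[:2]).round(2),f[2].round(2))
E
python3 -c "
from h import *
where()"
```

```text
t 1.45 jig xy [-36.27   5.06] tip z 231.1 yaw err deg -8.64 F jig [ 0.04 -0.22] 0.2
```

Call:
move_arm:
  moves:
    - [0,0,0,0,-0.159]
    - [0,0,0,0,0]

```text
clock: 1.7
tcp_pos: [450.2, 134.5, 404.6]
ee_rot: [-0.0, -0.054, 0.999, -0.0]
force: [-0.3, 0.4, -1.1]
width: -0.005
```

```bash
python3 -c "
from h import *
where()"
```

```text
t 1.7 jig xy [-36.45   5.58] tip z 231.2 yaw err deg -0.41 F jig [-0.2   0.47] -1.12
```

Call:
move_arm:
  moves:
    - [0,-5.5,43.5,0,0]
    - [0,-5.5,43.5,0,0]
    - [0,-5.5,43.5,0,0]
    - [0,0,0,45,0]
    - [0,0,0,45,0]
    - [0,0,0,45,0]
    - [0,0,0,0,0]

```text
clock: 2.58
tcp_pos: [451.7, 265.9, 267.5]
ee_rot: [-0.003, -0.054, 0.999, -0.001]
force: [0.8, 0.3, -0.5]
width: 0.003
```

```bash
python3 -c "
from h import *
where();snap('wrist','w2');snap('side','s2');crop('s2',210,100,120,110,6)
where()"
```

```text
t 2.575 jig xy [-19.84 135.92] tip z 94.1 yaw err deg -0.43 F jig [0.8  0.24] -0.54
t 2.675 jig xy [-18.94 136.06] tip z 97.6 yaw err deg -0.35 F jig [-0.01  0.51] 0.82
```

View pics/w2.png

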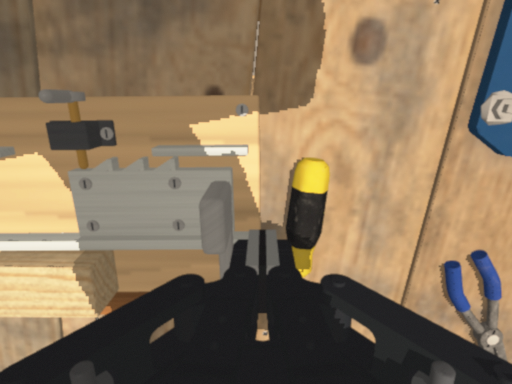

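View pics/s2_c210_100.png

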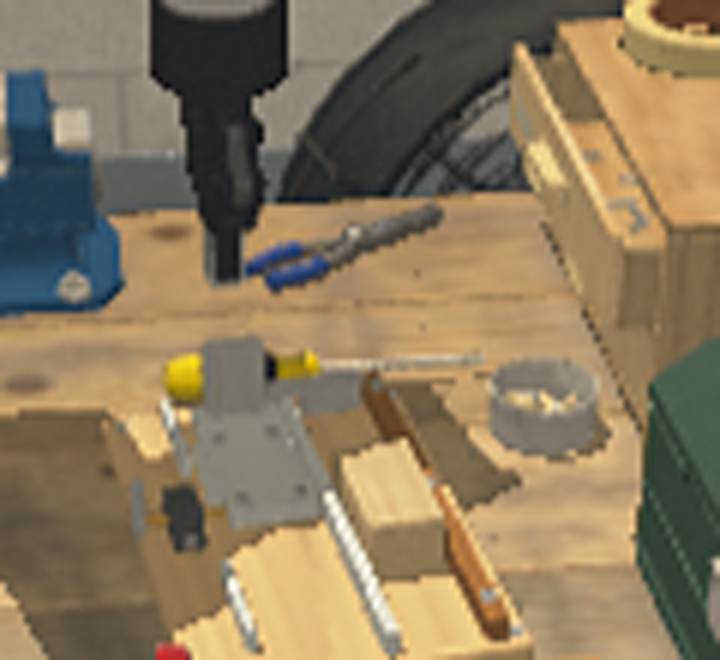

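Run:
```python
from h import *
crop("w2",180,150,160,120,5)
d=load("w2");j=np.load("jig.npz");th=j["th"];R=np.array([[np.cos(th),-np.sin(th)],[np.sin(th),np.cos(th)]])
for uv,z in(((233,180),73),((233,250),73),((258,97),15),((258,220),15),((293,210),13)):
    print(uv,R.T@(onz(d,uv,z)[:2]-j["o"]))
```

```text
(233, 180) [-49.42473042 120.14445479]
(233, 250) [ -6.62234376 118.676716  ]
(258, 97) [-93.54734    133.63104233]
(258, 220) [ -1.96503659 132.59634721]
(293, 210) [ -9.30288168 159.83019834]
```

View pics/w2_c180_150.png

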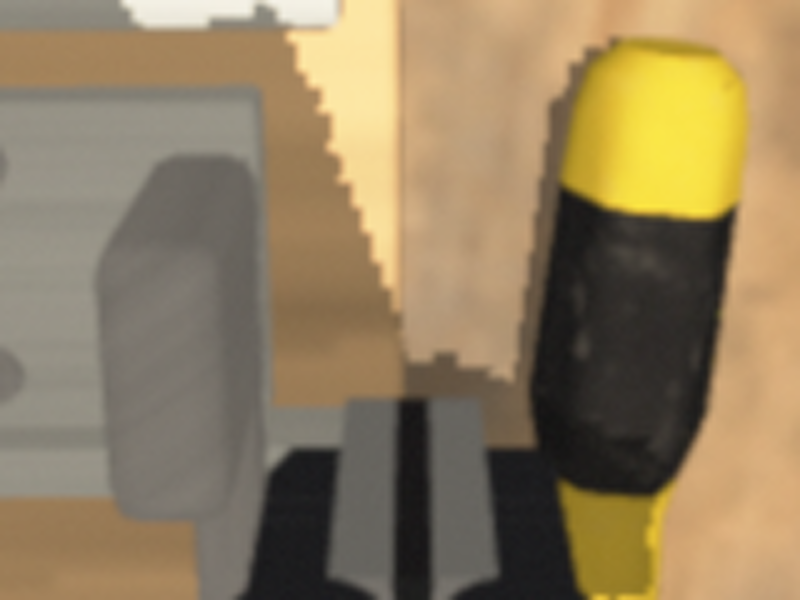

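Call:
move_arm:
  moves:
    - [0,0,0,24,0]
    - [0,0,0,23,0]
    - [0,0,0,0,0]
    - [0,0,-6,0,0]
    - [0,0,-4,0,0]
    - [0,0,0,0,0]

```text
clock: 3.42
tcp_pos: [453.6, 256.0, 223.8]
ee_rot: [0.001, -0.055, 0.998, 0.001]
force: [0.3, 3.8, 3.0]
width: -0.003
```

```bash
python3 -c "
from h import *
where();snap('wrist','w3')
where();crop('w3',100,100,240,180,3.3)"
```

```text
t 3.425 jig xy [-19.11 125.82] tip z 50.4 yaw err deg -0.26 F jig [0.78 3.75] 2.98
t 3.475 jig xy [-19.15 125.95] tip z 50.2 yaw err deg -0.25 F jig [0.75 2.42] 3.12
```

View pics/w3_c100_100.png

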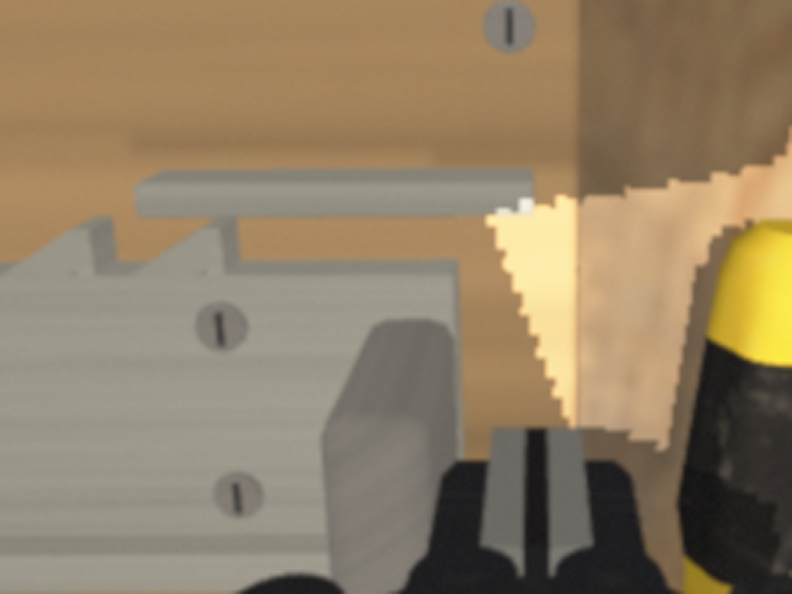

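The post top is at about (215,235) in the full frame, with the finger just left of it. Force readings suggest the finger is at or near contact. I'll push in small steps and watch.

Call:
move_arm:
  moves:
    - [0,0,-2,0,0]
    - [0,0,-2,0,0]
    - [0,0,-2,0,0]
    - [0,0,0,0,0]
    - [0,0,0,0,0]

```text
clock: 4.1
tcp_pos: [454.0, 250.1, 222.8]
ee_rot: [0.0, -0.056, 0.998, 0.0]
force: [2.4, 5.0, 3.1]
width: 0.002
```

```bash
python3 -c "
from h import *
where();snap('wrist','w4')
where();crop('w4',100,100,240,180,3.3)"
```

```text
t 4.1 jig xy [-19.35 119.96] tip z 49.4 yaw err deg -0.22 F jig [2.98 4.67] 3.06
t 4.15 jig xy [-19.34 119.99] tip z 49.4 yaw err deg -0.22 F jig [2.85 5.44] 3.35
```

View pics/w4_c100_100.png

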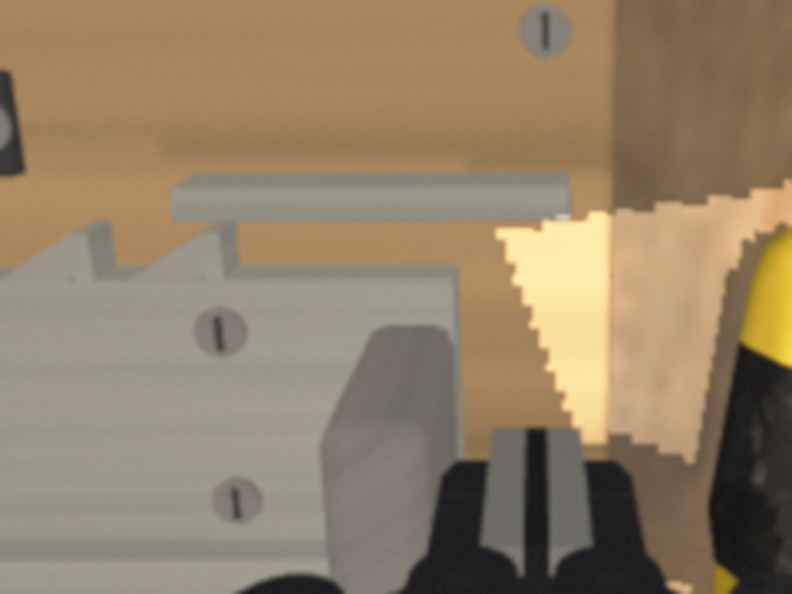

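Run:
```python
from h import *
j=np.load("jig.npz");th=j["th"];R=np.array([[np.cos(th),-np.sin(th)],[np.sin(th),np.cos(th)]])
# slide plate near-left top corner and left-hand lower screw(s), z=28; board left edge z=15
for n,a,b,e in(("w1",(250+468/4.4,80+266/4.4),(250+318/4.4,80+325/4.4),(250+524/4.4,80+200/4.4)),("w2",(180+262/5,150+90/5),(174.5,183),(180+398/5,150+100/5)),("w3",(100+457/3.3,100+270/3.3),(100+222/3.3,100+327/3.3),(100+577/3.3,100+100/3.3)),("w4",(100+457/3.3,100+273/3.3),(100+221/3.3,100+332/3.3),(100+611/3.3,100+100/3.3))):
    d=load(n);f=lambda uv,z:(R.T@(onz(d,uv,z)[:2]-j["o"])).round(1)
    print(n,f(a,28),f(b,28),f(e,15))
```

```text
w1 [-44.6 113.7] [-35.5  74.3] [-57.1 133. ]
w2 [-46.3 115.5] [-35.7  74.2] [-41.7 134.2]
w3 [-45.6 113.3] [-35.7  72.7] [-72.5 133.9]
w4 [-46.  107.3] [-35.7  66.7] [-73.2 133.6]
```

Call:
move_arm:
  moves:
    - [0,0,-5,0,0]
    - [0,0,-5,0,0]
    - [0,0,-6,0,0]
    - [0,0,-6,0,0]
    - [0,0,-6,0,0]
    - [0,0,-6,0,0]
    - [0,0,-6,0,0]
    - [0,0,-5,0,0]
    - [0,0,0,0,0]

```text
clock: 5.28
tcp_pos: [458.9, 205.1, 222.6]
ee_rot: [-0.0, -0.055, 0.998, 0.0]
force: [0.6, 5.7, 0.4]
width: 0.0
```

```bash
python3 -c "
from h import *
where();snap('wrist','w5')
where();crop('w5',60,80,280,200,2.8)"
```

```text
t 5.275 jig xy [-19.66  74.74] tip z 49.2 yaw err deg -0.26 F jig [1.22 5.58] 0.35
t 5.325 jig xy [-19.65  74.82] tip z 49.2 yaw err deg -0.25 F jig [2.1  6.75] 0.12
```

View pics/w5_c60_80.png

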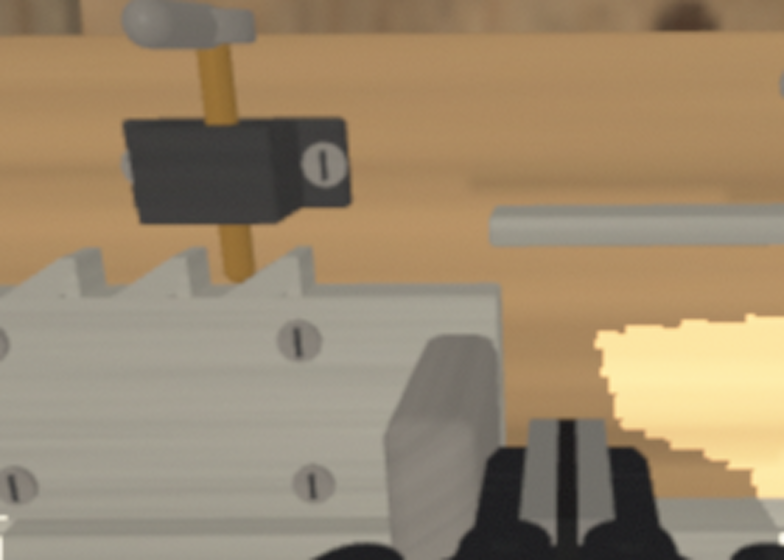

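The pin at crop (238,270) is behind the second tooth and short of the third. I'll push 3 mm more for margin, then back off.

Call:
move_arm:
  moves:
    - [0,0,-3,0,0]
    - [0,0,0,0,0]
    - [0,0,3,0,0]
    - [0,0,4,0,0]
    - [0,0,5,0,0]
    - [0,0,6,0,0]
    - [0,0,6,0,0]
    - [0,0,0,0,0]

```text
clock: 6.32
tcp_pos: [456.4, 226.5, 222.6]
ee_rot: [-0.0, -0.056, 0.998, -0.0]
force: [-0.4, 0.1, -0.1]
width: -0.002
```

```bash
python3 -c "
from h import *
where();snap('wrist','w6')
where();crop('w6',30,80,280,200,2.8)"
```

```text
t 6.325 jig xy [-19.65  96.24] tip z 49.2 yaw err deg -0.18 F jig [-0.4   0.13] -0.08
t 6.375 jig xy [-19.62  96.05] tip z 49.2 yaw err deg -0.2 F jig [-0.17  0.8 ] 0.53
```

View pics/w6_c30_80.png

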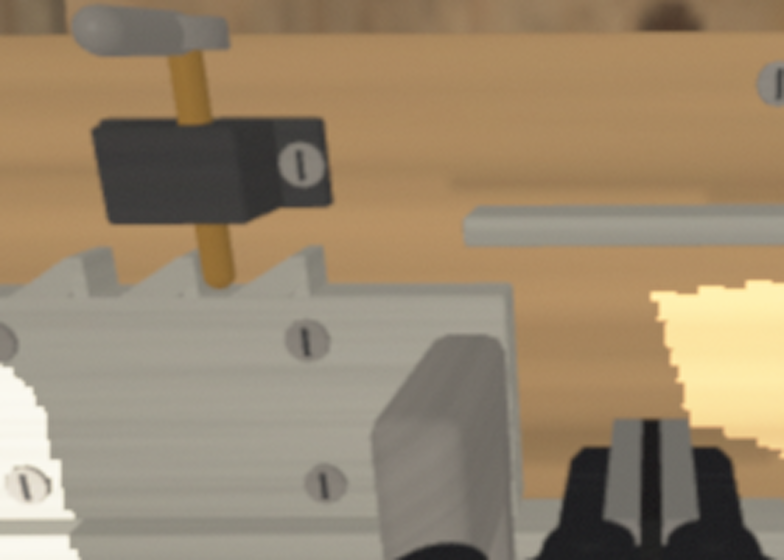

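The slide is caught behind the second tooth and the finger is clear of the post. Next is the offcut.

Run:
```python
from h import *
d=load("side0")
for uv,z in(((318,205),0),((352,251),0),((405,240),0),((318,180),100)): print(uv,onz(d,uv,z))
```

```text
(318, 205) [652.7622662   29.73619255   0.        ]
(352, 251) [ 693.10729894 -185.30607152    0.        ]
(405, 240) [ 854.94521195 -160.83242648    0.        ]
(318, 180) [642.31130659  22.55664599 100.        ]
```

Call:
move_arm:
  moves:
    - [0,0,0,-50,0]
    - [0,0,0,-50,0]
    - [0,0,0,-40,0]
    - [0,-20,-50,0,0]
    - [0,-20,-50,0,0]
    - [0,-20,-50,0,0]
    - [0,-20,-40,0,0]
    - [0,0,0,0,0]
    - [0,0,0,0,0]

```text
clock: 7.5
tcp_pos: [556.8, 46.6, 362.5]
ee_rot: [-0.0, -0.056, 0.998, 0.0]
force: [0.2, -0.2, -0.4]
width: -0.003
```

```bash
python3 -c "
from h import *
where();snap('wrist','w7');where()"
```

```text
t 7.5 jig xy [ 59.39 -94.05] tip z 189.1 yaw err deg -0.23 F jig [ 0.13 -0.26] -0.43
t 7.55 jig xy [ 59.29 -93.55] tip z 189.3 yaw err deg -0.17 F jig [-0.01  1.1 ] 0.34
```

View pics/w7.png

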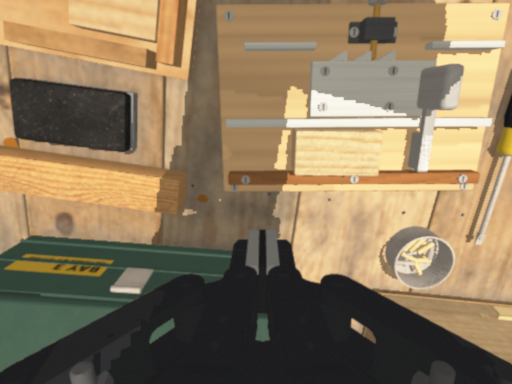

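Run:
```python
from h import *
crop("w7",210,80,290,130,2.7)
d=load("w7");j=np.load("jig.npz");th=j["th"];R=np.array([[np.cos(th),-np.sin(th)],[np.sin(th),np.cos(th)]])
f=lambda uv,z:(R.T@(onz(d,uv,z)[:2]-j["o"])).round(1)
for uv,z in(((296,133),51),((293,175),51),((381,133),51),((381,175),51),((229,175),30),((480,175),30),((419,150),40)): print(uv,f(uv,z))
```

```text
(296, 133) [ 18.4 -62.8]
(293, 175) [ 57.6 -64.5]
(381, 133) [18.7 14.2]
(381, 175) [57.9 18.4]
(229, 175) [  62.6 -127.1]
(480, 175) [ 63.6 127. ]
(419, 150) [36.2 56.5]
```

View pics/w7_c210_80.png

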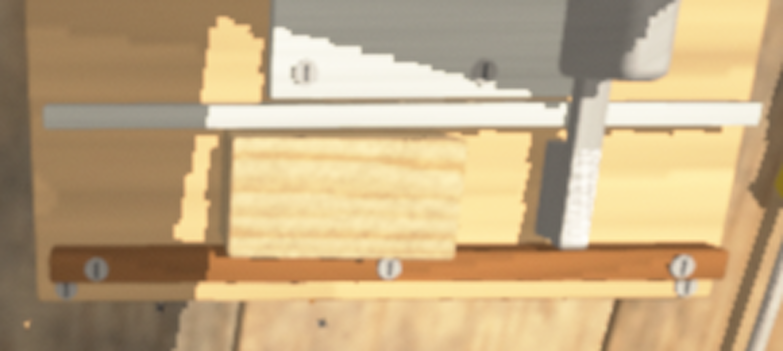

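The offcut runs from jig y ≈ -63.5 to 16, the plate face is at about 56.5, and the lane is clear. I'll come down to its right at (38,-93).

Call:
move_arm:
  moves:
    - [0,11,0,0,0]
    - [0,10,0,0,0]
    - [0,0,0,40,0]
    - [0,0,0,40,0]
    - [0,0,0,40,0]
    - [0,0,0,30,0]
    - [0,0,0,0,0]
    - [0,0,0,0,0]

```text
clock: 8.55
tcp_pos: [536.4, 44.0, 214.1]
ee_rot: [0.001, -0.056, 0.998, -0.0]
force: [-0.0, 0.5, 0.6]
width: -0.002
```

```bash
python3 -c "
from h import *
where();snap('side','s8');crop('s8',210,100,140,120,5);where()"
```

```text
t 8.55 jig xy [ 38.81 -94.19] tip z 40.7 yaw err deg -0.2 F jig [0.02 0.51] 0.64
t 8.6 jig xy [ 38.88 -94.21] tip z 40.9 yaw err deg -0.21 F jig [0.32 0.67] 0.15
```

View pics/s8_c210_100.png

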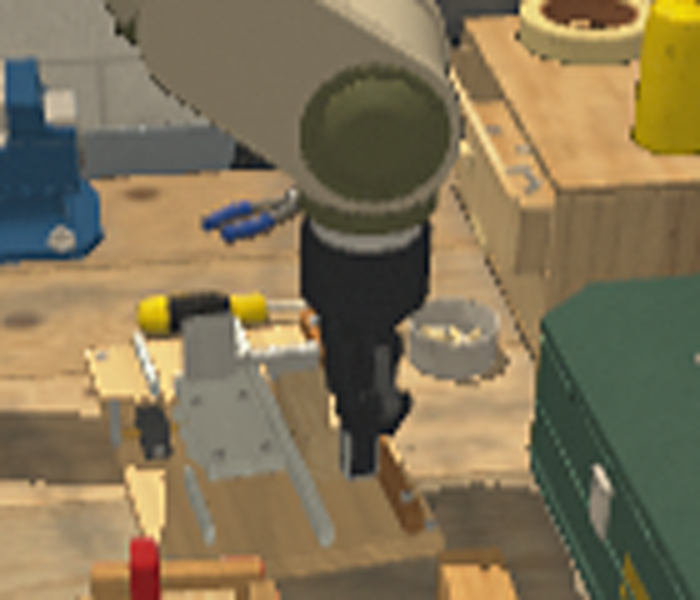

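The fingertip is in the lane, right of the offcut. I'll start pushing left.

Call:
move_arm:
  moves:
    - [0,0,5,3,0]
    - [0,0,5,0,0]
    - [0,0,5,0,0]
    - [0,0,4,0,0]
    - [0,0,4,0,0]
    - [0,0,4,0,0]
    - [0,0,4,0,0]
    - [0,0,4,0,0]
    - [0,0,4,0,0]
    - [0,0,0,0,0]

```text
clock: 9.85
tcp_pos: [531.9, 83.1, 209.6]
ee_rot: [-0.0, -0.056, 0.998, 0.0]
force: [-0.1, 0.2, 0.0]
width: -0.001
```

```bash
python3 -c "
from h import *
where();snap('wrist','w9');snap('scene','c9');crop('c9',180,140,120,90,6);where()"
```

```text
t 9.85 jig xy [ 38.8  -54.93] tip z 36.2 yaw err deg -0.2 F jig [-0.05  0.18] 0.01
t 9.95 jig xy [ 38.78 -55.17] tip z 36.2 yaw err deg -0.22 F jig [ 0.79 -1.18] 0.65
```

View pics/w9.png

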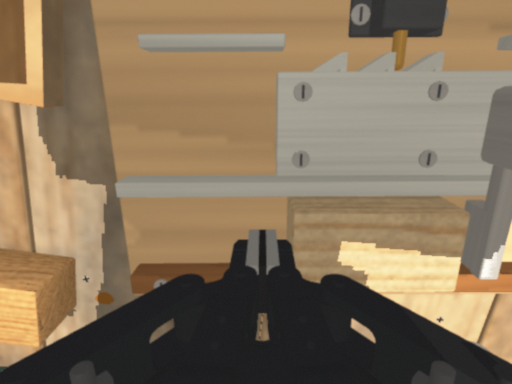

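View pics/c9_c180_140.png

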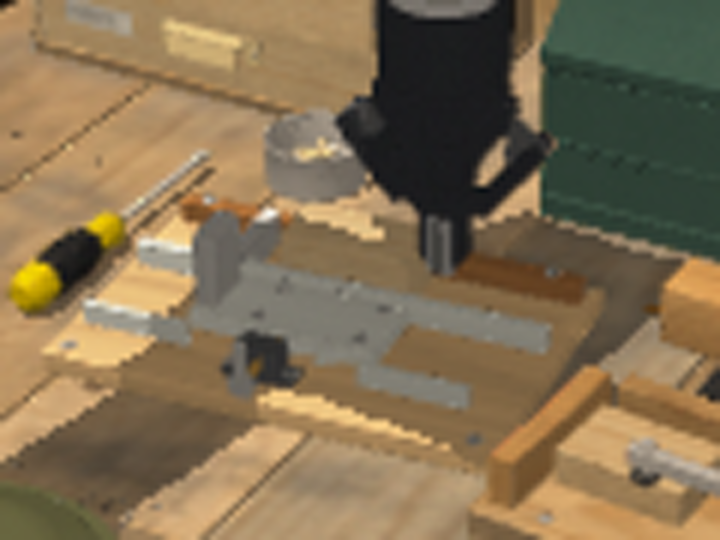

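Run:
```python
from h import *
crop("w9",250,170,262,140,3)
d=load("w9");j=np.load("jig.npz");th=j["th"];R=np.array([[np.cos(th),-np.sin(th)],[np.sin(th),np.cos(th)]])
f=lambda uv,z:(R.T@(onz(d,uv,z)[:2]-j["o"])).round(1)
for uv,z in(((290,237),51),((458,290),51),((462,240),51),((464,270),40)): print(uv,f(uv,z))
```

```text
(290, 237) [ 27.7 -41.8]
(458, 290) [56.  39.8]
(462, 240) [29.5 36.9]
(464, 270) [51.9 48.9]
```

View pics/w9_c250_170.png

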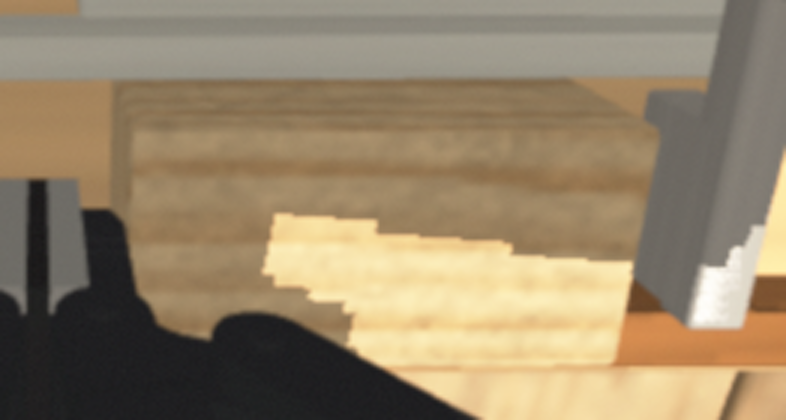

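Call:
move_arm:
  moves:
    - [0,0,4,0,0]
    - [0,0,4,0,0]
    - [0,0,3,0,0]
    - [0,0,2,0,0]
    - [0,0,0,0,0]
    - [0,0,0,0,0]

```text
clock: 10.7
tcp_pos: [530.5, 95.6, 209.7]
ee_rot: [0.0, -0.056, 0.998, 0.0]
force: [0.4, -0.2, -0.6]
width: -0.003
```

```bash
python3 -c "
from h import *
where();snap('wrist','w10');crop('w10',230,100,282,200,2.8);where()"
```

```text
t 10.7 jig xy [ 38.93 -42.31] tip z 36.3 yaw err deg -0.22 F jig [ 0.42 -0.26] -0.62
t 10.75 jig xy [ 38.95 -42.36] tip z 36.3 yaw err deg -0.23 F jig [-0.03 -0.08] -0.83
```

View pics/w10_c230_100.png

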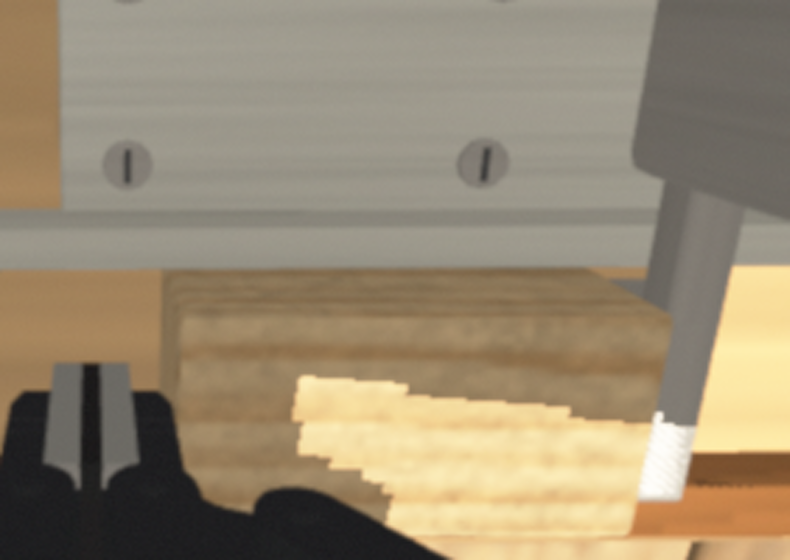

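Nearly there, with a few millimetres left at the plate near crop (640,280). I'll push on in 1 mm steps and watch the force.

Call:
move_arm:
  moves:
    - [0,0,1,0,0]
    - [0,0,1,0,0]
    - [0,0,1,0,0]
    - [0,0,0,0,0]

```text
clock: 11.25
tcp_pos: [530.2, 98.7, 209.7]
ee_rot: [0.0, -0.056, 0.998, 0.0]
force: [-0.7, -0.1, -0.4]
width: -0.0
```

Call:
move_arm:
  moves:
    - [0,0,1,0,0]
    - [0,0,0,0,0]

```text
clock: 11.5
tcp_pos: [530.1, 99.7, 209.7]
ee_rot: [0.0, -0.056, 0.998, 0.0]
force: [-0.1, 0.0, 0.4]
width: -0.001
```

Call:
move_arm:
  moves:
    - [0,0,1,0,0]
    - [0,0,0,0,0]

```text
clock: 11.75
tcp_pos: [530.0, 100.6, 209.7]
ee_rot: [0.0, -0.056, 0.998, 0.0]
force: [-0.5, 0.4, 0.3]
width: -0.005
```

```bash
python3 -c "
from h import *
where();snap('wrist','w11');crop('w11',230,100,282,200,2.8);where()"
```

```text
t 11.75 jig xy [ 38.95 -37.24] tip z 36.3 yaw err deg -0.22 F jig [-0.41  0.47] 0.25
t 11.8 jig xy [ 38.93 -37.24] tip z 36.3 yaw err deg -0.22 F jig [-0.09 -0.13] 0.59
```

View pics/w11_c230_100.png

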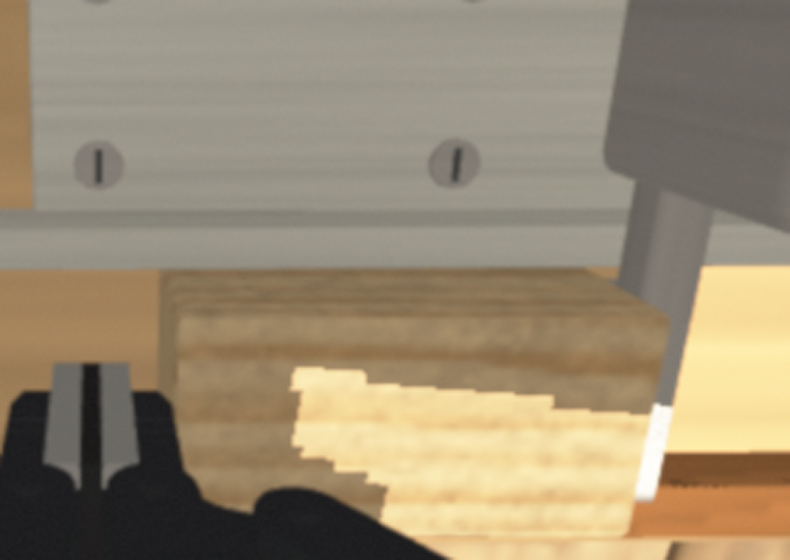

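Call:
move_arm:
  moves:
    - [0,0,1,0,0]
    - [0,0,0,0,0]

```text
clock: 12.05
tcp_pos: [529.9, 101.6, 209.7]
ee_rot: [0.0, -0.056, 0.998, -0.0]
force: [0.3, -1.2, -0.0]
width: -0.002
```

Call:
move_arm:
  moves:
    - [0,0,1,0,0]
    - [0,0,0,0,0]

```text
clock: 12.3
tcp_pos: [529.9, 102.3, 209.8]
ee_rot: [0.0, -0.056, 0.998, -0.0]
force: [0.8, -4.1, 0.3]
width: 0.001
```

```bash
python3 -c "
from h import *
where();snap('wrist','w12');crop('w12',230,100,282,200,2.8);where()"
```

```text
t 12.3 jig xy [ 39.07 -35.62] tip z 36.4 yaw err deg -0.21 F jig [ 0.31 -4.18] 0.26
t 12.35 jig xy [ 39.06 -35.62] tip z 36.4 yaw err deg -0.22 F jig [ 0.68 -4.87] -0.07
```

View pics/w12_c230_100.png

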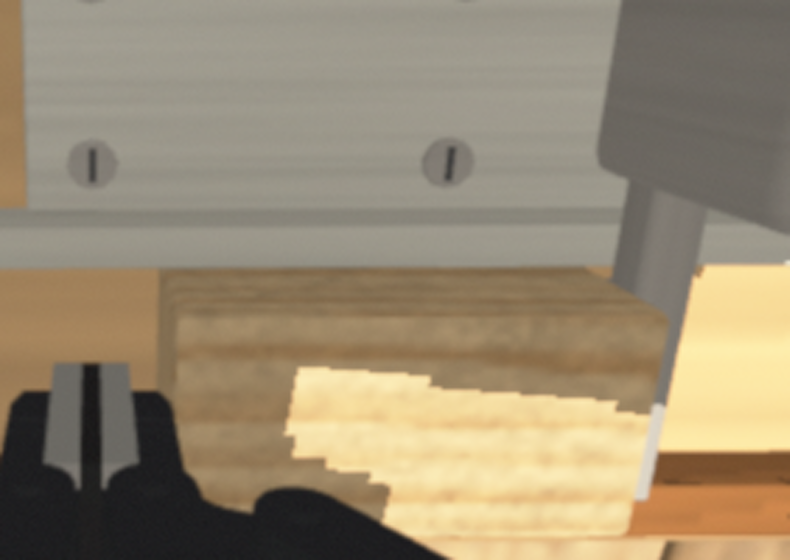

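The force has risen to 4.8 N, so the offcut is seated on the plate. I'll back off to the right and raise.

Call:
move_arm:
  moves:
    - [0,0,0,0,0]
    - [0,0,0,0,0]
    - [0,0,-2,0,0]
    - [0,0,-6,0,0]
    - [0,0,-15,0,0]
    - [0,0,0,-40,0]
    - [0,0,0,-50,0]
    - [0,-10,-20,-50,0]
    - [0,-10,-20,0,0]
    - [0,0,0,0,0]

```text
clock: 13.6
tcp_pos: [557.0, 40.5, 348.9]
ee_rot: [-0.0, -0.054, 0.999, 0.0]
force: [-0.2, 0.3, -0.2]
width: 0.0
```

```bash
python3 -c "
from h import *
where();snap('wrist','w13');crop('w13',230,40,282,200,2.8);where()"
```

```text
t 13.6 jig xy [  58.9 -100.1] tip z 175.5 yaw err deg -0.35 F jig [-0.12  0.31] -0.23
t 13.65 jig xy [ 58.57 -99.23] tip z 175.0 yaw err deg -0.31 F jig [-0.21  0.88] -0.01
```

View pics/w13_c230_40.png

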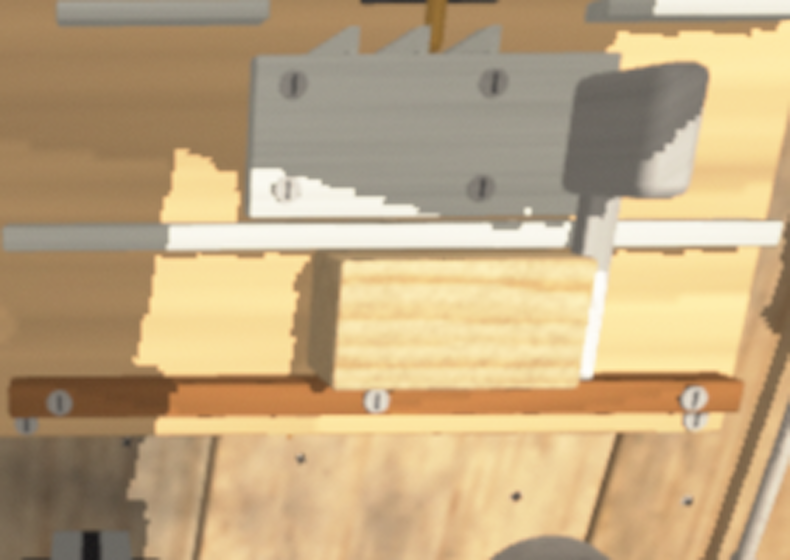

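The offcut is against the stop plate and the pin (crop (436,30)) is still behind tooth two. The arm is clear, so I'm handing in.

```bash
python3 -c "
from workcell import job
print(job.finish_job())"
```

```text
the job is handed in; nothing more can be done
None
```

I set the stop to its middle notch, pushed the offcut up against the stop plate, and handed the job in at about 13.7 s; no verdict came back.

- **Stop:** With the shut fingertips I pushed the post right to about 56 mm of travel and let go. In the wrist image the pin was caught behind the second tooth. It was still there in the last picture.
- **Offcut:** I pushed it left in small steps until the force rose to about 4.8 N against the plate, then backed off and raised the arm. The last picture shows it flat in the lane with no visible gap to the plate.
- **At hand-in:** The gripper was about 175 mm above the bench, touching nothing.

I moved none of the tools on purpose and saw no contact with any, but I did not measure their final positions. My estimate of the slide travel carries about 1.5 mm of error: the board measured 2–6 mm short of its true size in the images.

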